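Check a wooden vice screw with the pitch comb leaf

ROBOT

A 7-joint arm with a two-finger parallel gripper is mounted at the origin on the work surface. World frame = base frame: x ahead of the robot, y to its left, z up, the work surface at z = 0. Lengths are in m, angles in rad, forces in N, time in s.
With the tool pointing down it reaches from about 0.425 to 0.875 m from the base axis. Payload 4.7 kg.
Tool frame: the origin (TCP) lies at the very end of the fingers, on their centre line; the grasp point (between the pads) lies 19 mm behind it (grip_point_offset is the distance from the TCP to the grasp point, in m); x points along the fingers, z is the direction in which the jaws open and shut, and the axes are right-handed (so a half turn about x gives the same grasp; the last joint's range is limited). The gripper opens to 87 mm and grips with 3 to 60 N. Pads are 19 mm wide; open, the fingers measure 117 mm over their backs; the gripper's body (75 mm by 190 mm) begins 51 mm behind the grasp point.
Start: joints at [-1.162, 0.321, -0.07, 1.45, 0.023, 1.371, -0.057], TCP at [0.25, 0.6, 0.223] pointing down, gripper open.
Joint ranges: [-2.86, 2.86], [-0.3, 2.09], [-1.38, 1.24], [0.06, 2.45], [-1.56, 4.7], [0.09, 2.05], [-2.69, 2.69]. Speed limits (rad/s): [2.57, 2.57, 3.14, 3.14, 3.14, 3.14, 3.14].

INTERFACE

Orientations are given as a rotation vector (axis times angle).
In Python, from bench import get_state, get_image, calibration, close_job, grip_point_offset gives the robot as it stands.
- The arm moves only by the tool play_rows, never from a script. Its argument "targets" is a list of rows, each an object with "claw": the closure, from 0 (fully open) to 1 (shut); "linear": the shift along the tool's x, y, z as a fraction of full scale, a list of three; "rotation": the turn, a rotation vector about the tool's x, y, z as a fraction of full scale, a list of three. In form: [{"claw": claw, "linear": [x, y, z], "rotation": [wx, wy, wz]}, ...]. A call has 1 to 10 rows; each row shifts and turns the pose as measured when the row begins, along the tool's axes as they then stand; what a row does not reach is not made up. Full scale, the value 1, is 2.5 cm for a shift and 90 degrees for a turn. A row lasts 1/12 s, in which the tool goes at most 41.7 mm and 7.16 degrees, less where a joint would pass 70% of its speed; a pose out of reach is approached as far as the arm can. A call with a number of a shift or a turn outside -1 to 1 is refused whole. A call with a gripper value outside its range is refused whole. The fingers move at their own pace and stop on an object; "newtons" is the grip in N (left out, the last holds). Time passes only in rows, so rows that do not move let the fingers close. It gives the time, the measured TCP pose, the force and the opening at its end, in the units of the state.
- get_state(): the state, without advancing time (a new reading comes with each control period).
- get_image(name): name is "side" or "top"; returns the picture (420x560x3 uint8, blue, green, red); there is no depth.
- calibration(name): a dict with "fx", "fy", "cx", "cy" (pixels), "rvec" (rotation vector, rad) and "tvec" (3), from world to camera coordinates, as OpenCV has them. Camera axes: x right, y down, z forward; pixel columns grow to the right and rows downward; lengths in m; the calibration is good to about 2 mm. A picture is of the moment at which its call begins. calibration takes no time and is no camera call.
- close_job(): hands the job in, once; it reports no verdict.
The state is a dict: "time": time; "joint_positions": joint angles; "qd": joint speeds; "joint_torque": joint torques, N m; "position": TCP position; "tool_rot": TCP orientation; "ft_force": force on the tool from outside, world axes, zero at the start; "torque": the same for the moment, N m; "grip_width": opening from 0.0 (shut) to 1.0 (fully open).
Only numpy, scipy, OpenCV 4.12 (cv2) and the standard library are available. Lean on these libraries where they do the work, as an engineer would, in place of code of your own. Each camera call takes 0.05 s, during which the arm holds its last target. There are 200 camera calls.

TASK

Take the coarse comb leaf (four big teeth, long grip) out of its stall in the rack and seat its teeth down into the thread on top of the wooden vice screw, feeling along the screw for the grooves without forcing it (never more than 25 N). Press it lightly home for a second so that it sits flat along the screw with every tooth at the bottom of its groove, then stand it back in the stall it came from and let go. Leave the fine leaf and the other things on the bench alone.

Things in the scene. Friction and masses are not known exactly. Their poses are not given: they have to be found in the camera images.
- coarse_leaf_grip (a point): Centre of the beech grip block, 50 mm long (x), 16 thick (y), 42 high, on the coarse comb leaf; axes of the leaf: x along it, y through its thickness, z up. The leaf stands teeth down: aluminium plate 60 mm long, 6 thick; 82 mm high overall, 90 g. This point is 61 mm above the tooth tips; the grip starts 40 mm above them. It starts in either stall of the rack.
- tooth_a (a point): Tip of the coarse leaf's end tooth at its x = -18 mm, 61 mm below the grip centre. The four teeth are 12 mm apart (x = -18, -6, 6, 18 mm), 8 mm long, about 4 mm wide at the tip and 6 mm where they join the plate.
- tooth_b (a point): Tip of the coarse leaf's other end tooth, at its x = +18 mm, 61 mm below the grip centre; axes as the leaf's.
- fine_leaf_grip (a point): Grip centre of the fine comb leaf in the other stall, not to be used: the same plate, but eight small teeth 6 mm apart and a grip block only 28 mm long (x).
- rack: Dark wooden rack, fixed, 190 mm long (x), 60 wide; origin under its centre, on the bench. Two stalls end to end, at x = -50 and +50 mm. A leaf stands lengthwise along x, tooth tips on the base board (10 mm above the bench), its ends in upright grooves whose tops are 40 mm above the bench; play in them about 2 mm each way through the thickness, 3 mm lengthwise.
- cradle: Plywood cradle, fixed, 250 x 70 mm, origin under its centre on the bench, x along the wooden vice screw that lies in its two V supports (88 to 111 mm either side of the middle, 58 mm high). Screw axis 60 mm, crest tops 85 mm, groove bottoms (on top of the screw) 78 mm above the bench. Thread within 65 mm of the middle; beyond x = +105 mm a 62 mm thick hub.
- screw_mid (a point): Point on the screw axis at mid cradle, fixed to the cradle. Thread pitch 12 mm; grooves 7 mm wide at the top, 5 at the bottom; crests 4.6 wide. The screw lies up to 9 mm off along x, NOT measured: see or feel where the grooves are. It neither sinks nor turns, but slides along x (at most 14 mm off) against 5 N of friction, so nearly aligned teeth centre themselves.
- glue: Bystander: white glue bottle standing on the bench, 52 mm across, 110 mm high; origin at its foot.
- plane: Bystander: small steel block plane on the bench, 120 x 42 mm, 42 mm high; origin under its centre.
- offcut: Bystander: wooden offcut lying on the bench, 120 x 45 x 22 mm; origin at the centre of its underside.
Not all that is in view belongs to the job. What is shaped like the part that bears coarse_leaf_grip but red is not meant.

How it is judged:
By the outcome, as a careful person would: the job done as asked, in the order asked, and still so for the second after the job is handed in, with the robot touching nothing.
It also fails if it takes over 61 s, if anything falls off the work surface, if the arm or the gripper's body presses on something with over 40 N, if the wrist force passes 120 N, or if a joint passes its speed limit or range.

## Working session

There is one attempt and no reset: what is moved stays moved. The work goes in short steps, Python scripts to look and compute and a tool call to move; the robot and the scene stay as the last step left them, time stands still between calls to the robot, and variables do not carry over. Pictures are saved under pics/ and viewed, about 8 in all and at most 12, crops included, and the job is handed in when it is done.

Besides the shell and the picture viewer there is one more tool, called in YAML: its name, and indented under it one key for each argument. play_rows: Moves the arm, as the interface text tells. Shift numbers are shares of 2.5 cm and turn numbers shares of 90 degrees, none past 1 either way. Its arguments: {"type":"object","properties":{"targets":{"type":"array"},"newtons":{"type":"number"}},"required":["targets"]}

```bash
mkdir -p pics; ls; cat > h.py <<'E'
import numpy as np, cv2
from bench import *
def cal(n):
    c=calibration(n); K=np.array([[c['fx'],0,c['cx']],[0,c['fy'],c['cy']],[0,0,1.]])
    return K,np.array(c['rvec'],float),np.array(c['tvec'],float)
def onz(n,uv,z):
    K,r,t=cal(n); R=cv2.Rodrigues(r)[0]; C=-R.T@t
    d=R.T@np.linalg.inv(K)@np.array([uv[0],uv[1],1.]); return C+d*(z-C[2])/d[2]
def proj(n,P):
    K,r,t=cal(n); return cv2.projectPoints(np.array(P,float).reshape(-1,3),r,t,K,None)[0].reshape(-1,2)
def two(a,b):
    M=[];q=[]
    P=[]
    for n in('top','side'):
        K,r,t=cal(n);P.append(K@np.c_[cv2.Rodrigues(r)[0],t])
    X=cv2.triangulatePoints(P[0],P[1],np.array(a,float),np.array(b,float));return (X[:3]/X[3]).ravel()
E
python3 - <<'E'
from h import *
for n in('top','side'):
    cv2.imwrite(f'pics/{n}0.png',get_image(n)); K,r,t=cal(n);R=cv2.Rodrigues(r)[0];print(n,-R.T@t,R[2],K[0,0])
s=get_state();print(s,grip_point_offset)
E
```

```text
pics
top [ 0.46972037 -0.0462427   0.83427192] [ 0.18459581  0.02060378 -0.98259853] 405.45410962308307
side [ 0.23614849 -0.67383881  0.51490578] [ 0.43334817  0.74738872 -0.50360645] 467.66301724857067
{'time': 0.1, 'joint_positions': array([-1.16188326,  0.32177079, -0.07009697,  1.45158174,  0.02259769,
        1.37077949, -0.05691091]), 'qd': array([ 0.00054858, -0.00227822,  0.00029711, -0.00145378,  0.0004076 ,
       -0.0001842 , -0.00227728]), 'joint_torque': array([-2.00133068e-04, -4.92568231e+01, -4.05910984e-01, -3.13400245e+01,
       -6.43238425e-02,  3.93538037e-02,  4.18901811e-05]), 'position': array([0.24985658, 0.5995146 , 0.22154231]), 'tool_rot': array([-0.91471465,  1.37193229,  0.91299571]), 'ft_force': array([0.21233413, 0.20721849, 0.70396289]), 'torque': array([ 0.05483357, -0.05271598,  0.02872512]), 'grip_width': 1.0011490935666072} 0.0187
```

View pics/top0.png

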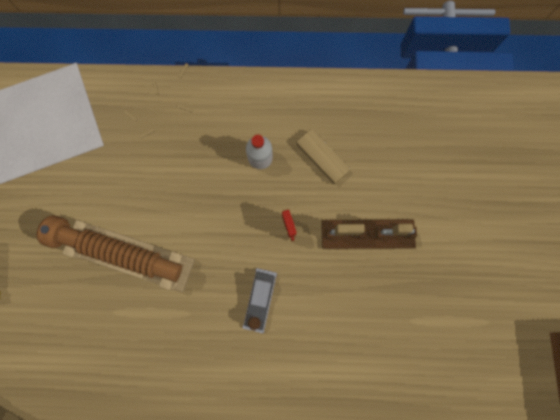

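View pics/side0.png

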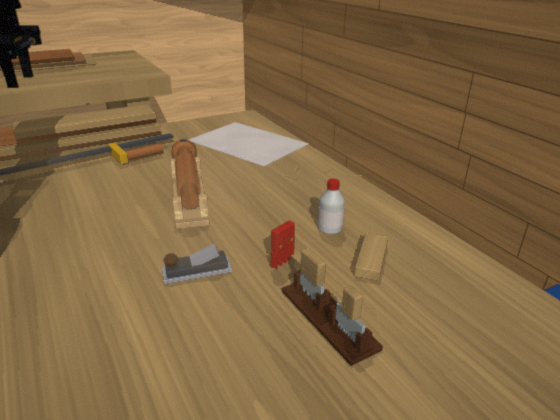

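Candidates: the left leaf in the rack (top 352,229; side 313,270) with the longer grip, the right leaf (top 403,228; side 351,305) with the shorter grip, and the red look-alike (top 289,225; side 283,245), which is excluded. I'll check this in a close crop.

```bash
python3 - <<'E'
from h import *
a=cv2.imread('pics/top0.png')[210:260,310:430];b=cv2.imread('pics/side0.png')[235:365,270:390]
c=cv2.imread('pics/top0.png')[205:300,25:205]
f=lambda i,s:cv2.resize(i,None,fx=s,fy=s,interpolation=cv2.INTER_CUBIC)
a=f(a,4);b=f(b,4)[:,:480];c=f(c,2.5)
can=np.zeros((600,800,3),np.uint8)
b=f(cv2.imread('pics/side0.png')[235:365,270:390],3)
can[:200,:480]=a;can[205:205+390,:360]=b;can[205:205+c.shape[0],365:365+435]=c[:,:435]
cv2.imwrite('pics/c1.png',can)
for uv in((352,229),(403,228),(289,225)):print(onz('top',uv,.092))
for uv in((322,234),(415,234),(368,219),(368,249)):print(onz('top',uv,.02))
E
```

```text
[ 0.57718136 -0.17770846  0.092     ]
[ 0.58126291 -0.27116532  0.092     ]
[ 0.5818799  -0.06167348  0.092     ]
[ 0.57598696 -0.13003488  0.02      ]
[ 0.58046902 -0.31657138  0.02      ]
[ 0.60884026 -0.22300155  0.02      ]
[ 0.5479935  -0.22195064  0.02      ]
```

View pics/c1.png

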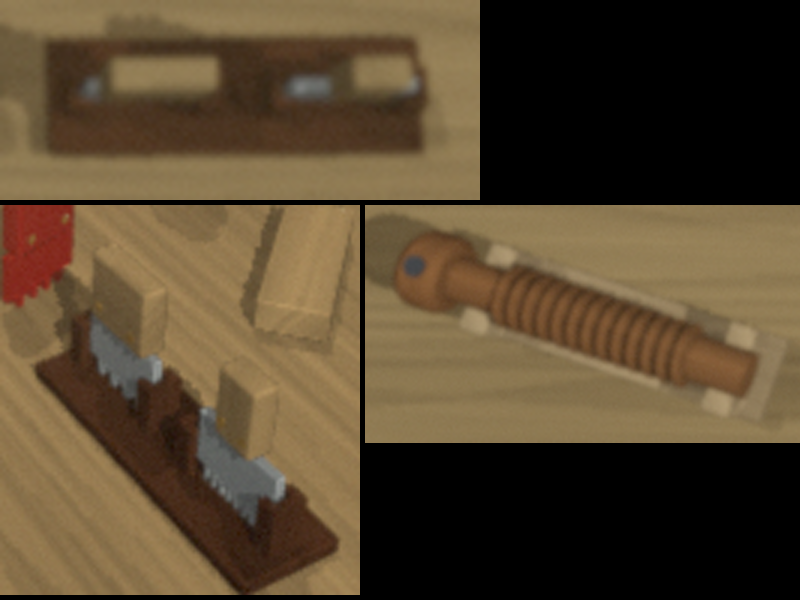

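The crop shows the left leaf with four big teeth and a grip spanning top x 337–365 (about 51 mm), so it is the coarse one. The right leaf has many small teeth and a short grip. Next I'll measure the screw and grip precisely.

```bash
python3 - <<'E'
from h import *
im=cv2.imread('pics/top0.png')
s=[onz('top',p,.058) for p in((79.8,225),(69,251),(175,256.2),(165.4,283))]
a=(s[0]+s[1])/2;b=(s[2]+s[3])/2
print(s,a,b,np.linalg.norm(a-b)); d=(a-b)/np.linalg.norm(a-b);yaw=np.degrees(np.arctan2(d[1],d[0]));m=(a+b)/2;print('mid',m,'yaw',yaw)
# rectify: u along +x_cradle, v along +y_cradle up, plane z
def rect(n,im,m,d,z,L=.14,W=.05,k=2500):
    nrm=np.array([-d[1],d[0],0]); 
    xs=np.arange(-L,L,1/k);ys=np.arange(W,-W,-1/k);X,Y=np.meshgrid(xs,ys)
    P=m+X[...,None]*d+Y[...,None]*nrm;P[...,2]=z
    q=proj(n,P).reshape(X.shape+(2,)).astype(np.float32);return cv2.remap(im,q[...,0],q[...,1],cv2.INTER_CUBIC)
r1=rect('top',im,m,d,.06);r2=rect('side',cv2.imread('pics/side0.png'),m,d,.08)
cv2.imwrite('pics/r1.png',np.vstack([r1,r2]));
np.save('md.npy',[m,d])
# rack
c=[onz('top',(x/4+310,y/4+210),.01) for x,y in((47,40),(415,38),(423,153),(47,155))]
print(np.round(c,4),np.mean(c,0))
print('grip',[onz('top',(x/4+310,y/4+210),.092) for x,y in((108,55),(220,57))])
# side grip top corners crop (3x) far-left, near..
E
```

```text
[array([0.57737045, 0.34526645, 0.058     ]), array([0.52634621, 0.36043149, 0.058     ]), array([0.52148299, 0.15463436, 0.058     ]), array([0.47057049, 0.16929243, 0.058     ])] [0.55185833 0.35284897 0.058     ] [0.49602674 0.1619634  0.058     ] 0.19888305244258364
mid [0.52394253 0.25740618 0.058     ] yaw 73.69647712049876
[[ 0.6062 -0.1304  0.01  ]
 [ 0.6117 -0.3185  0.01  ]
 [ 0.5528 -0.3203  0.01  ]
 [ 0.5472 -0.1307  0.01  ]] [ 0.57948567 -0.22497302  0.01      ]
grip [array([ 0.58630827, -0.15019848,  0.092     ]), array([ 0.5865916 , -0.20169188,  0.092     ])]
```

View pics/r1.png

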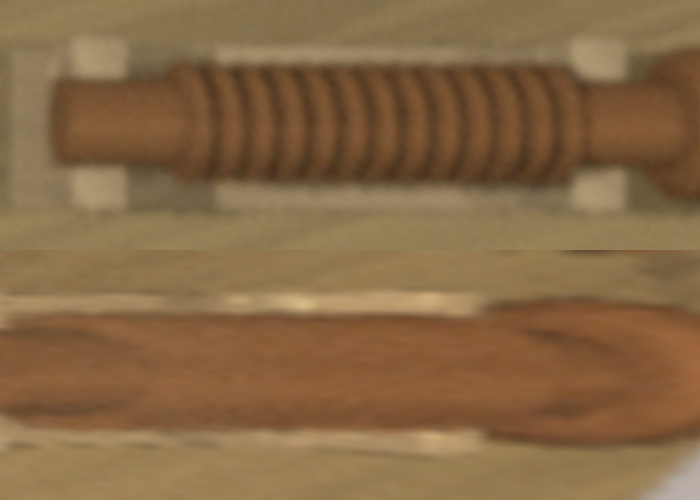

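The rectified top view shows the screw axis at row ~123 (125 is the nominal centre), so it is about 0.8 mm off laterally and the yaw is good. The thread bands are ~30 px (12 mm) apart. The side view adds no groove detail, so I'll get the groove phase from the top view.

```bash
python3 - <<'E'
from h import *
im=cv2.imread('pics/top0.png');m,d=np.load('md.npy');nrm=np.array([-d[1],d[0],0])
m=m+0.0008*nrm
k=5000
xs=np.arange(-.08,.08,1/k);ys=np.arange(.03,-.03,-1/k);X,Y=np.meshgrid(xs,ys)
P=m+X[...,None]*d+Y[...,None]*nrm;P[...,2]=.085
q=proj('top',P).reshape(X.shape+(2,)).astype(np.float32);r=cv2.remap(im,q[...,0],q[...,1],cv2.INTER_CUBIC)
g=r.astype(float).mean(2)
sel=abs(xs)<.048
for y in(-8,-4,0,4,8):
    i=np.argmin(abs(ys-y/1000));p=g[max(0,i-7):i+8].mean(0)[sel];p=p-p.mean();x=xs[sel]
    out=[]
    for h in(1,2):
        c=(p*np.exp(-2j*np.pi*h*x/.012)).mean();out+=[round(abs(c),2),round(np.angle(c)/(2*np.pi)*-12/h,2)]
    print(y,out, 'bright at mm; dark',round((out[1]+6)%12,2))
p=g[143:158].mean(0);pp=p[np.abs(xs)<.020][::3];print(np.round(xs[np.abs(xs)<.020][::3]*1e3,1).tolist());print(np.round(pp).astype(int).tolist())
v=cv2.normalize(r[60:240],None,0,255,cv2.NORM_MINMAX);v=cv2.resize(v,(800,180));
for t in range(-70,80,10):cv2.line(v,(int((t+80)*5),0),(int((t+80)*5),12),(255,255,255),1)
cv2.imwrite('pics/r2.png',cv2.resize(v,(800,400)))
E
```

```text
-8 [np.float64(5.29), np.float64(4.37), np.float64(0.64), np.float64(0.71)] bright at mm; dark 10.37
-4 [np.float64(5.22), np.float64(4.56), np.float64(0.39), np.float64(0.83)] bright at mm; dark 10.56
0 [np.float64(5.86), np.float64(4.61), np.float64(0.45), np.float64(0.91)] bright at mm; dark 10.61
4 [np.float64(5.78), np.float64(4.12), np.float64(0.27), np.float64(0.4)] bright at mm; dark 10.12
8 [np.float64(5.9), np.float64(3.32), np.float64(0.66), np.float64(-0.33)] bright at mm; dark 9.32
[-20.0, -19.4, -18.8, -18.2, -17.6, -17.0, -16.4, -15.8, -15.2, -14.6, -14.0, -13.4, -12.8, -12.2, -11.6, -11.0, -10.4, -9.8, -9.2, -8.6, -8.0, -7.4, -6.8, -6.2, -5.6, -5.0, -4.4, -3.8, -3.2, -2.6, -2.0, -1.4, -0.8, -0.2, 0.4, 1.0, 1.6, 2.2, 2.8, 3.4, 4.0, 4.6, 5.2, 5.8, 6.4, 7.0, 7.6, 8.2, 8.8, 9.4, 10.0, 10.6, 11.2, 11.8, 12.4, 13.0, 13.6, 14.2, 14.8, 15.4, 16.0, 16.6, 17.2, 17.8, 18.4, 19.0, 19.6]
[87, 88, 87, 85, 82, 80, 77, 74, 70, 67, 64, 62, 61, 63, 66, 71, 76, 80, 83, 85, 87, 88, 88, 86, 84, 81, 78, 74, 70, 67, 65, 64, 66, 68, 71, 74, 76, 79, 83, 85, 87, 87, 87, 87, 84, 80, 76, 72, 68, 66, 65, 65, 66, 68, 71, 74, 76, 79, 82, 84, 85, 87, 87, 87, 85, 81, 77]
```

View pics/r2.png

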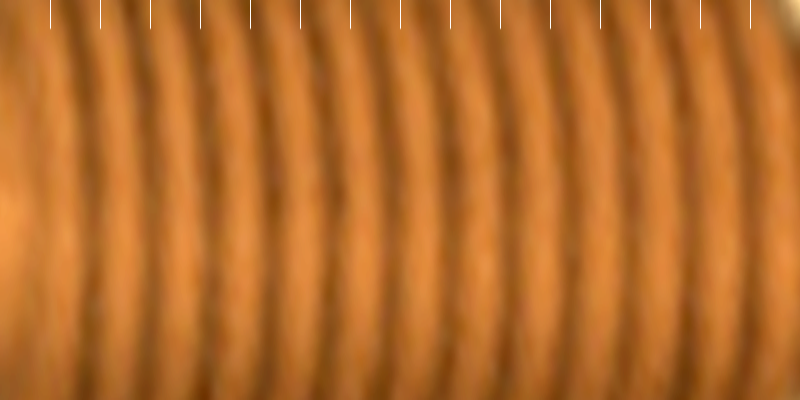

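Groove centres are at about +0.2 ±1 mm (mod 12) along the cradle from my `m`. A dark band is the near-side groove floor and the crest's far edge is at ~8 mm. Next is the move helper.

```bash
cat >> h.py <<'E'
from scipy.spatial.transform import Rotation as Ro
def need(p,jaw):
    """target TCP p; jaw = world xy direction (angle deg) of jaw axis; tool down"""
    s=get_state();R0=Ro.from_rotvec(s['tool_rot'])
    best=None
    for a in(jaw,jaw+180):
        z=np.array([np.cos(np.radians(a)),np.sin(np.radians(a)),0]);x=np.array([0,0,-1.]);R=Ro.from_matrix(np.c_[x,np.cross(z,x),z])
        w=(R0.inv()*R)
        if best is None or w.magnitude()<best[0].magnitude():best=(w,R)
    w,R=best;dp=np.array(p)-s['position']
    print('t',round(s['time'],2),'pos',np.round(s['position'],4),'F',np.round(s['ft_force'],1),'open',round(s['grip_width'],3),'j7',round(s['joint_positions'][6],2))
    print('turn units',np.round(w.as_rotvec()/(np.pi/2),4),'deg',np.round(np.degrees(w.as_rotvec()),2))
    print('shift now-axes',np.round(R0.inv().apply(dp)/.025,2),'final-axes',np.round(R.inv().apply(dp)/.025,2),'mm',np.round(dp*1e3,1))
E
python3 -c "
from h import *
print(Ro.from_rotvec(get_state()['tool_rot']).as_matrix().round(3))
need([.578,-.1755,.22],-1)"
```

```text
[[-0.001 -0.923  0.385]
 [-0.002  0.385  0.923]
 [-1.    -0.    -0.002]]
t 0.1 pos [0.2499 0.5995 0.2215] F [0.2 0.2 0.7] open 1.001 j7 -0.06
turn units [ 7.598e-01 -9.000e-04  7.000e-04] deg [ 6.838e+01 -9.000e-02  6.000e-02]
shift now-axes [  0.11 -24.04 -23.57] final-axes [  0.06 -30.77  13.66] mm [ 328.1 -775.    -1.5]
```

play_rows:
  targets:
    - {"claw": 0,"linear": [0,-0.97,-0.94],"rotation": [0,0,0]}
    - {"claw": 0,"linear": [0,-0.97,-0.94],"rotation": [0,0,0]}
    - {"claw": 0,"linear": [0,-0.97,-0.94],"rotation": [0,0,0]}
    - {"claw": 0,"linear": [0,-0.97,-0.94],"rotation": [0,0,0]}
    - {"claw": 0,"linear": [0,-0.97,-0.94],"rotation": [0,0,0]}
    - {"claw": 0,"linear": [0,-0.97,-0.94],"rotation": [0,0,0]}
    - {"claw": 0,"linear": [0,-0.97,-0.94],"rotation": [0,0,0]}
    - {"claw": 0,"linear": [0,-0.97,-0.94],"rotation": [0,0,0]}
    - {"claw": 0,"linear": [0,-0.97,-0.94],"rotation": [0,0,0]}
    - {"claw": 0,"linear": [0,-0.97,-0.94],"rotation": [0,0,0]}
  newtons: 30

```text
time: 0.93
position: [0.381, 0.2821, 0.2139]
tool_rot: [-0.928, 1.377, 0.929]
ft_force: [0.8, -0.5, 0.3]
grip_width: 1.0
```

play_rows:
  targets:
    - {"claw": 0,"linear": [0,-0.97,-0.94],"rotation": [0,0,0]}
    - {"claw": 0,"linear": [0,-0.97,-0.94],"rotation": [0,0,0]}
    - {"claw": 0,"linear": [0,-0.97,-0.94],"rotation": [0,0,0]}
    - {"claw": 0,"linear": [0,-0.97,-0.94],"rotation": [0,0,0]}
    - {"claw": 0,"linear": [0,-0.97,-0.94],"rotation": [0,0,0]}
    - {"claw": 0,"linear": [0,-0.97,-0.94],"rotation": [0,0,0]}
    - {"claw": 0,"linear": [0,-0.97,-0.94],"rotation": [0,0,0]}
    - {"claw": 0,"linear": [0,-0.97,-0.94],"rotation": [0,0,0]}
    - {"claw": 0,"linear": [0,-0.97,-0.94],"rotation": [0,0,0]}
    - {"claw": 0,"linear": [0,-0.97,-0.94],"rotation": [0,0,0]}

```text
time: 1.77
position: [0.5209, -0.0434, 0.212]
tool_rot: [-0.926, 1.378, 0.932]
ft_force: [0.6, -0.0, 0.2]
grip_width: 1.0
```

play_rows:
  targets:
    - {"claw": 0,"linear": [0,0,0],"rotation": [0.078,0,0]}
    - {"claw": 0,"linear": [0,0,0],"rotation": [0.078,0,0]}
    - {"claw": 0,"linear": [0,0,0],"rotation": [0.078,0,0]}
    - {"claw": 0,"linear": [0,0,0],"rotation": [0.078,0,0]}
    - {"claw": 0,"linear": [0,0,0],"rotation": [0.078,0,0]}
    - {"claw": 0,"linear": [0,0,0],"rotation": [0.078,0,0]}
    - {"claw": 0,"linear": [0,0,0],"rotation": [0.078,0,0]}
    - {"claw": 0,"linear": [0,0,0],"rotation": [0.078,0,0]}
    - {"claw": 0,"linear": [0,0,0],"rotation": [0.078,0,0]}
    - {"claw": 0,"linear": [0,0,0],"rotation": [0.058,0,0]}

```text
time: 2.6
position: [0.5194, -0.0571, 0.208]
tool_rot: [0.016, 1.59, -0.034]
ft_force: [-0.4, -0.1, 0.2]
grip_width: 0.999
```

```bash
python3 -c "
from h import *
need([.578,-.1755,.15],-1)"
```

```text
t 2.6 pos [ 0.5194 -0.0571  0.208 ] F [-0.4 -0.1  0.2] open 0.999 j7 0.06
turn units [-0.0091 -0.0123  0.0072] deg [-0.82 -1.11  0.65]
shift now-axes [ 2.33 -4.63  2.54] final-axes [ 2.32 -4.69  2.43] mm [  58.6 -118.4  -58. ]
```

play_rows:
  targets:
    - {"claw": 0,"linear": [0,0,0],"rotation": [-0.009,-0.0123,0.0072]}
    - {"claw": 0,"linear": [0.3,-0.94,0.49],"rotation": [0,0,0]}
    - {"claw": 0,"linear": [0.3,-0.94,0.49],"rotation": [0,0,0]}
    - {"claw": 0,"linear": [0.3,-0.94,0.49],"rotation": [0,0,0]}
    - {"claw": 0,"linear": [0.3,-0.94,0.49],"rotation": [0,0,0]}
    - {"claw": 0,"linear": [0.3,-0.94,0.49],"rotation": [0,0,0]}
    - {"claw": 0,"linear": [0,0,0],"rotation": [0,0,0]}

```text
time: 3.18
position: [0.5806, -0.1761, 0.1675]
tool_rot: [-0.004, 1.565, 0.013]
ft_force: [-2.0, -1.1, 0.5]
grip_width: 0.997
```

```bash
python3 - <<'E'
from h import *
need([.578,-.1755,.052],-1)
a=get_image('side');b=get_image('top')
can=np.zeros((600,800,3),np.uint8)
can[:,:400]=cv2.resize(a[190:370,260:380],(400,600),interpolation=cv2.INTER_CUBIC)
can[:300,400:]=cv2.resize(b[190:280,310:430],(400,300),interpolation=cv2.INTER_CUBIC)
cv2.imwrite('pics/g1.png',can)
E
```

```text
t 3.18 pos [ 0.5806 -0.1761  0.1675] F [-2.  -1.1  0.5] open 0.997 j7 0.43
turn units [ 0.0178  0.0035 -0.0035] deg [ 1.61  0.32 -0.32]
shift now-axes [ 4.62  0.   -0.13] final-axes [ 4.62  0.02 -0.1 ] mm [  -2.6    0.6 -115.5]
```

View pics/g1.png

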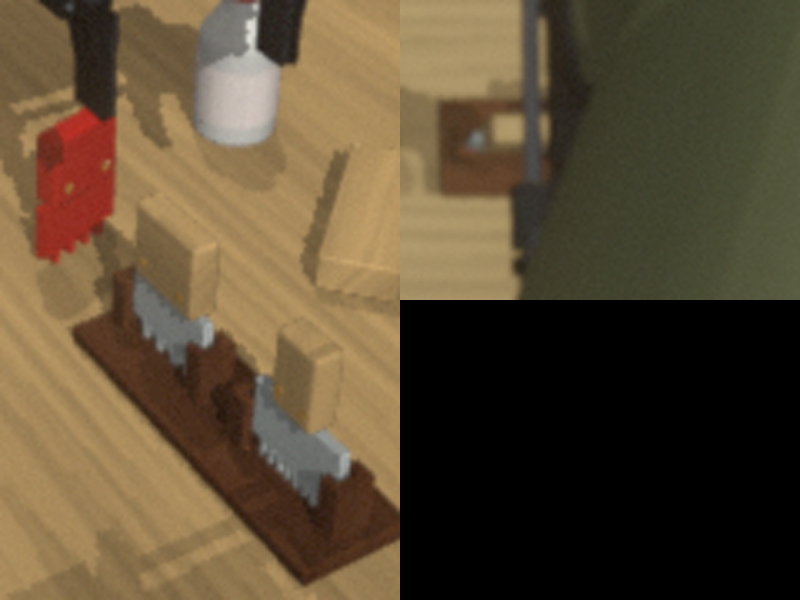

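Side crop: the coarse leaf's top-face centre is near pixel (313,258), and the fingers straddle it from above. I'll cross-check that against the prediction while descending to 30 mm above.

```bash
python3 - <<'E'
from h import *
print(proj('side',[[.578,-.1755,.092],[.586,-.1505,.092],[.57,-.2005,.092],[.586,-.2005,.092],[.57,-.1505,.092],[.57,-.2005,.05]]))
print('top face by side',onz('side',(313.4,258.4),.092))
E
```

```text
[[311.77782702 254.67615929]
 [307.62148449 245.44741058]
 [316.19300181 264.47961951]
 [324.93608673 261.54085977]
 [299.15440787 248.09048661]
 [314.80077285 286.20097115]]
top face by side [ 0.57482801 -0.1851371   0.092     ]
```

play_rows:
  targets:
    - {"claw": 0,"linear": [0.9,0,-0.1],"rotation": [0.0178,0.0035,-0.0035]}
    - {"claw": 0,"linear": [0.9,0,0],"rotation": [0,0,0]}
    - {"claw": 0,"linear": [0,0,0],"rotation": [0,0,0]}

```text
time: 3.53
position: [0.5786, -0.1681, 0.1245]
tool_rot: [0.012, 1.566, -0.001]
ft_force: [-1.5, 1.1, -0.7]
grip_width: 1.004
```

```bash
python3 -c "
from h import *
need([.578,-.1755,.052],-1)"
```

```text
t 3.53 pos [ 0.5786 -0.1681  0.1245] F [-1.5  1.1 -0.7] open 1.004 j7 0.41
turn units [ 0.0056  0.0029 -0.0046] deg [ 0.5   0.26 -0.41]
shift now-axes [ 2.9  -0.32 -0.04] final-axes [ 2.9  -0.3  -0.02] mm [ -0.6  -7.4 -72.5]
```

play_rows:
  targets:
    - {"claw": 0,"linear": [0,-0.3,0],"rotation": [0.0056,0.003,-0.0046]}
    - {"claw": 0,"linear": [0.6,0,0],"rotation": [0,0,0]}
    - {"claw": 0,"linear": [0.6,0,0],"rotation": [0,0,0]}
    - {"claw": 0,"linear": [0.6,0,0],"rotation": [0,0,0]}
    - {"claw": 0,"linear": [0.5,0,0],"rotation": [0,0,0]}
    - {"claw": 0,"linear": [0,0,0],"rotation": [0,0,0]}

```text
time: 4.03
position: [0.5827, -0.1721, 0.0735]
tool_rot: [0.007, 1.56, -0.004]
ft_force: [-1.6, 0.6, 0.0]
grip_width: 0.999
```

```bash
python3 -c "
from h import *
need([.578,-.1755,.053],-1)"
```

```text
t 4.03 pos [ 0.5827 -0.1721  0.0735] F [-1.6  0.6  0. ] open 0.999 j7 0.45
turn units [ 0.007   0.0066 -0.0013] deg [ 0.63  0.59 -0.12]
shift now-axes [ 0.82 -0.14 -0.19] final-axes [ 0.82 -0.14 -0.18] mm [ -4.7  -3.4 -20.5]
```

play_rows:
  targets:
    - {"claw": 0,"linear": [0,-0.14,-0.18],"rotation": [0.007,0.0066,-0.001]}
    - {"claw": 0,"linear": [0.45,0,0],"rotation": [0,0,0]}
    - {"claw": 0,"linear": [0.35,0,0],"rotation": [0,0,0]}
    - {"claw": 0,"linear": [0,0,0],"rotation": [0,0,0]}

```text
time: 4.37
position: [0.5801, -0.1761, 0.0557]
tool_rot: [0.013, 1.567, -0.013]
ft_force: [0.2, -0.4, -0.5]
grip_width: 0.998
```

```bash
python3 -c "
from h import *
need([.578,-.1755,.053],-1)"
```

```text
t 4.37 pos [ 0.5801 -0.1761  0.0557] F [ 0.2 -0.4 -0.5] open 0.998 j7 0.46
turn units [0.0003 0.0027 0.0001] deg [0.03 0.24 0.01]
shift now-axes [ 0.11  0.02 -0.08] final-axes [ 0.11  0.02 -0.08] mm [-2.1  0.6 -2.7]
```

play_rows:
  targets:
    - {"claw": 0,"linear": [0.1,0,-0.08],"rotation": [0,0.0027,0]}
    - {"claw": 0.7,"linear": [0,0,0],"rotation": [0,0,0]}
    - {"claw": 1,"linear": [0,0,0],"rotation": [0,0,0]}
    - {"claw": 1,"linear": [0,0,0],"rotation": [0,0,0]}
    - {"claw": 1,"linear": [0,0,0],"rotation": [0,0,0]}
    - {"claw": 1,"linear": [0,0,0],"rotation": [0,0,0]}
    - {"claw": 1,"linear": [0,0,0],"rotation": [0,0,0]}
    - {"claw": 1,"linear": [0,0,0],"rotation": [0,0,0]}
  newtons: 30

```text
time: 5.03
position: [0.5786, -0.1764, 0.0538]
tool_rot: [0.013, 1.57, -0.014]
ft_force: [-0.5, 0.1, 0.1]
grip_width: 0.556
```

play_rows:
  targets:
    - {"claw": 1,"linear": [0,0,0],"rotation": [0,0,0]}
    - {"claw": 1,"linear": [0,0,0],"rotation": [0,0,0]}
    - {"claw": 1,"linear": [0,0,0],"rotation": [0,0,0]}
    - {"claw": 1,"linear": [0,0,0],"rotation": [0,0,0]}

```text
time: 5.37
position: [0.5788, -0.1764, 0.054]
tool_rot: [0.013, 1.569, -0.014]
ft_force: [0.7, -0.4, -0.2]
grip_width: 0.251
```

```bash
python3 -c "
from h import *
need([.578,-.1755,.053],-1);print(get_state()['tool_rot'],get_state()['torque'])"
```

```text
t 5.37 pos [ 0.5788 -0.1764  0.054 ] F [ 0.7 -0.4 -0.2] open 0.251 j7 0.46
turn units [0.0003 0.0009 0.0003] deg [0.02 0.08 0.02]
shift now-axes [ 0.04  0.04 -0.03] final-axes [ 0.04  0.04 -0.03] mm [-0.8  0.9 -1. ]
[ 0.01304799  1.56934774 -0.01368982] [-0.13803072  0.04638744 -0.00647327]
```

Still closing (22 mm, and the grip is 16 mm).

play_rows:
  targets:
    - {"claw": 1,"linear": [0,0,0],"rotation": [0,0,0]}
    - {"claw": 1,"linear": [0,0,0],"rotation": [0,0,0]}
    - {"claw": 1,"linear": [0,0,0],"rotation": [0,0,0]}
    - {"claw": 1,"linear": [0,0,0],"rotation": [0,0,0]}
    - {"claw": 1,"linear": [0,0,0],"rotation": [0,0,0]}
    - {"claw": 1,"linear": [0,0,0],"rotation": [0,0,0]}

```text
time: 5.87
position: [0.5789, -0.1764, 0.054]
tool_rot: [0.013, 1.569, -0.014]
ft_force: [-0.4, 0.4, 0.2]
grip_width: 0.181
```

```bash
python3 -c "
from h import *
need([.578,-.1755,.053],-1);print(get_state()['tool_rot'],get_state()['position'],get_state()['torque'])"
```

```text
t 5.87 pos [ 0.5789 -0.1764  0.054 ] F [-0.4  0.4  0.2] open 0.181 j7 0.46
turn units [0.0004 0.001  0.0003] deg [0.03 0.09 0.03]
shift now-axes [ 0.04  0.04 -0.04] final-axes [ 0.04  0.04 -0.04] mm [-0.9  0.9 -1. ]
[ 0.01278921  1.56920649 -0.01367133] [ 0.57888969 -0.176436    0.05401971] [-0.06697256  0.06652298 -0.00285962]
```

Gripped (15.8 mm). The tooth tips are now 44 mm below the TCP. I'll lift gently at first.

play_rows:
  targets:
    - {"claw": 1,"linear": [-0.3,0,0],"rotation": [0,0,0]}
    - {"claw": 1,"linear": [-0.5,0,0],"rotation": [0,0,0]}
    - {"claw": 1,"linear": [-0.7,0,0],"rotation": [0,0,0]}
    - {"claw": 1,"linear": [-0.9,0,0],"rotation": [0,0,0]}
    - {"claw": 1,"linear": [-0.9,0,0],"rotation": [0,0,0]}
    - {"claw": 1,"linear": [-0.9,0,0],"rotation": [0,0,0]}
    - {"claw": 1,"linear": [-0.9,0,0],"rotation": [0,0,0]}
    - {"claw": 1,"linear": [-0.5,0,0],"rotation": [0,0,0]}
    - {"claw": 1,"linear": [0,0,0],"rotation": [0,0,0]}

```text
time: 6.62
position: [0.5759, -0.1767, 0.2061]
tool_rot: [0.015, 1.573, -0.015]
ft_force: [0.4, -0.6, -0.6]
grip_width: 0.182
```

```bash
python3 - <<'E'
from h import *
m,d=np.load('md.npy');n=np.array([-d[1],d[0],0]);m=m+.0008*n
yaw=np.degrees(np.arctan2(d[1],d[0]))
t=m+.0062*d;t[2]=.16
print(t,yaw);need(t,yaw-90);a=get_image('side');cv2.imwrite('pics/l1.png',a)
E
```

```text
[0.5249152  0.26358145 0.16      ] 73.69647712049876
t 6.62 pos [ 0.5759 -0.1767  0.2061] F [ 0.4 -0.6 -0.6] open 0.182 j7 0.38
turn units [ 0.169  -0.0012  0.0004] deg [15.21 -0.11  0.03]
shift now-axes [ 1.84 17.57 -2.37] final-axes [ 1.84 16.33 -6.9 ] mm [-51.  440.3 -46.1]
```

play_rows:
  targets:
    - {"claw": 1,"linear": [0,0.5,-0.07],"rotation": [0,0,0]}
    - {"claw": 1,"linear": [0,0.95,-0.13],"rotation": [0,0,0]}
    - {"claw": 1,"linear": [0,0.95,-0.13],"rotation": [0,0,0]}
    - {"claw": 1,"linear": [0,0.95,-0.13],"rotation": [0,0,0]}
    - {"claw": 1,"linear": [0,0.95,-0.13],"rotation": [0,0,0]}
    - {"claw": 1,"linear": [0,0.95,-0.13],"rotation": [0,0,0]}
    - {"claw": 1,"linear": [0,0.95,-0.13],"rotation": [0,0,0]}
    - {"claw": 1,"linear": [0,0.95,-0.13],"rotation": [0,0,0]}
    - {"claw": 1,"linear": [0,0.95,-0.13],"rotation": [0,0,0]}
    - {"claw": 1,"linear": [0,0.95,-0.13],"rotation": [0,0,0]}

```text
time: 7.5
position: [0.5391, 0.0492, 0.1956]
tool_rot: [0.023, 1.593, -0.035]
ft_force: [0.2, -0.2, -1.5]
grip_width: 0.181
```

play_rows:
  targets:
    - {"claw": 1,"linear": [0,0.95,-0.13],"rotation": [0,0,0]}
    - {"claw": 1,"linear": [0,0.95,-0.13],"rotation": [0,0,0]}
    - {"claw": 1,"linear": [0,0.95,-0.13],"rotation": [0,0,0]}
    - {"claw": 1,"linear": [0,0.95,-0.13],"rotation": [0,0,0]}
    - {"claw": 1,"linear": [0,0.95,-0.13],"rotation": [0,0,0]}
    - {"claw": 1,"linear": [0,0.95,-0.13],"rotation": [0,0,0]}
    - {"claw": 1,"linear": [0,0,0],"rotation": [0.056,0,0]}
    - {"claw": 1,"linear": [0,0,0],"rotation": [0.056,0,0]}
    - {"claw": 1,"linear": [0,0,0],"rotation": [0.056,0,0]}
    - {"claw": 1,"linear": [0,0,0],"rotation": [0,0,0]}

```text
time: 8.33
position: [0.5105, 0.2044, 0.1819]
tool_rot: [0.219, 1.602, -0.256]
ft_force: [0.2, 0.0, -1.1]
grip_width: 0.185
```

```bash
python3 - <<'E'
from h import *
need([.5249,.2636,.15],-16.3)
E
```

```text
t 8.33 pos [0.5105 0.2044 0.1819] F [ 0.2  0.  -1.1] open 0.185 j7 -0.66
turn units [-0.0106 -0.0257  0.0187] deg [-0.96 -2.31  1.69]
shift now-axes [ 1.21  2.47 -0.1 ] final-axes [ 1.28  2.43 -0.11] mm [ 14.4  59.2 -31.9]
```

play_rows:
  targets:
    - {"claw": 1,"linear": [0,0,0],"rotation": [-0.0106,-0.0257,0.0187]}
    - {"claw": 1,"linear": [0.3,0.8,-0.04],"rotation": [0,0,0]}
    - {"claw": 1,"linear": [0.3,0.8,-0.04],"rotation": [0,0,0]}
    - {"claw": 1,"linear": [0.3,0.8,-0.04],"rotation": [0,0,0]}
    - {"claw": 1,"linear": [0,0,0],"rotation": [0,0,0]}
    - {"claw": 1,"linear": [0,0,0],"rotation": [0,0,0]}

```text
time: 8.83
position: [0.5208, 0.2597, 0.1534]
tool_rot: [0.21, 1.567, -0.22]
ft_force: [0.7, -1.3, -1.1]
grip_width: 0.176
```

```bash
python3 - <<'E'
from h import *
need([.5249,.2636,.14],-16.3)
E
```

```text
t 8.83 pos [0.5208 0.2597 0.1534] F [ 0.7 -1.3 -1.1] open 0.176 j7 -0.7
turn units [ 0.0069 -0.0035  0.0049] deg [ 0.62 -0.31  0.44]
shift now-axes [0.53 0.2  0.12] final-axes [0.54 0.19 0.11] mm [  4.1   3.9 -13.4]
```

play_rows:
  targets:
    - {"claw": 1,"linear": [0.48,0.2,0.12],"rotation": [0.0069,-0.0035,0.0049]}
    - {"claw": 1,"linear": [0,0,0],"rotation": [0,0,0]}
    - {"claw": 1,"linear": [0,0,0],"rotation": [0,0,0]}

```text
time: 9.08
position: [0.5242, 0.2612, 0.1403]
tool_rot: [0.219, 1.561, -0.224]
ft_force: [-0.2, -0.7, 0.1]
grip_width: 0.186
```

```bash
python3 - <<'E'
from h import *
need([.5249,.2636,.135],-16.3)
a=get_image('side');b=get_image('top')
cv2.imwrite('pics/s1full.png',a);cv2.imwrite('pics/t1full.png',b)
can=np.zeros((600,800,3),np.uint8)
can[:,:400]=cv2.resize(a[100:220,150:230],(400,600),interpolation=cv2.INTER_CUBIC)
can[:400,400:]=cv2.resize(b[200:300,60:160],(400,400),interpolation=cv2.INTER_CUBIC)
cv2.imwrite('pics/s1.png',can)
p=get_state();R=Ro.from_rotvec(p['tool_rot']).as_matrix()
P=[p['position']+R@np.array([.044,y,0]) for y in(-.018,-.006,.006,.018)]
print(R[:,1],proj('side',P))
E
```

```text
t 9.08 pos [0.5242 0.2612 0.1403] F [-0.2 -0.7  0.1] open 0.186 j7 -0.7
turn units [ 0.0016 -0.001   0.0019] deg [ 0.14 -0.09  0.17]
shift now-axes [ 0.21  0.1  -0.  ] final-axes [ 0.21  0.1  -0.  ] mm [ 0.7  2.4 -5.3]
[ 0.27893405  0.96030602 -0.00285412] [[185.44878417 162.42893718]
 [185.14815231 160.26389885]
 [184.85335219 158.14085859]
 [184.56421577 156.05860609]]
```

View pics/s1.png

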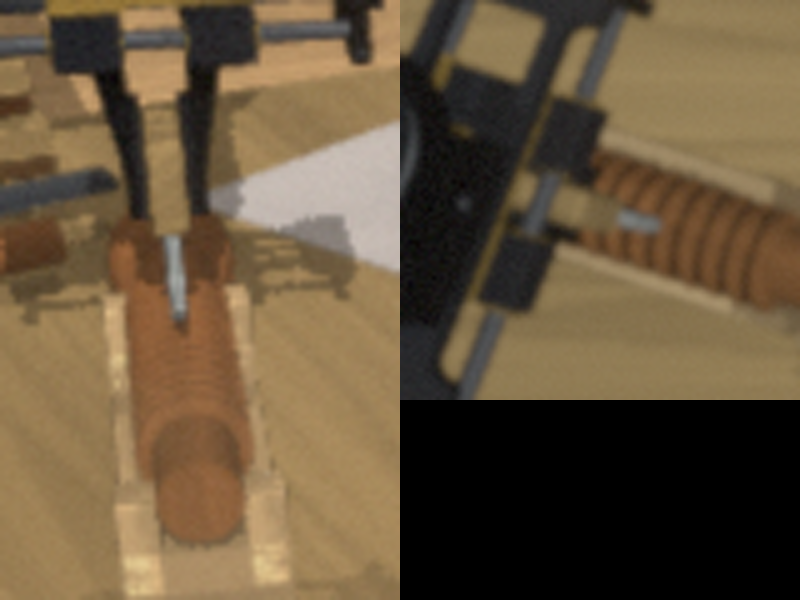

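In the top crop the leaf end is at px (124.5,256). In the side crop the near tooth is at (186,164), close to the predicted (185.4,162.4), and it is centred over the screw. Now the end position along the screw:

```bash
python3 - <<'E'
from h import *
m,d=np.load('md.npy');n=np.array([-d[1],d[0],0]);m=m+.0008*n
p=get_state()['position'];f=lambda X:(round((X-m)@d*1e3,1),round((X-m)@n*1e3,1))
print('tcp',f(p))
for z in(.136,.12,.104):print(z,f(onz('top',(124.5,256.2),z)))
# grip in rack: top-face ends at start, rel. to grasp TCP y
print('leaf centre y in rack',(-0.1502-.2017)/2,'tcp grasp -.1764')
E
```

```text
tcp (np.float64(3.7), np.float64(0.0))
0.136 (np.float64(-36.8), np.float64(-1.3))
0.12 (np.float64(-30.6), np.float64(-0.6))
0.104 (np.float64(-24.4), np.float64(0.2))
leaf centre y in rack -0.17595 tcp grasp -.1764
```

play_rows:
  targets:
    - {"claw": 1,"linear": [0.1,0.08,0],"rotation": [0.0016,-0.001,0.0019]}
    - {"claw": 1,"linear": [0.1,0,0],"rotation": [0,0,0]}
    - {"claw": 1,"linear": [0.08,0,0],"rotation": [0,0,0]}
    - {"claw": 1,"linear": [0,0,0],"rotation": [0,0,0]}
    - {"claw": 1,"linear": [0,0,0],"rotation": [0,0,0]}

```text
time: 9.6
position: [0.5256, 0.2621, 0.1349]
tool_rot: [0.226, 1.557, -0.223]
ft_force: [0.0, -0.2, -0.6]
grip_width: 0.181
```

```bash
cat >> h.py <<'E'
def along():
    m,d=np.load('md.npy');n=np.array([-d[1],d[0],0]);m=m+.0008*n
    s=get_state();p=s['position'];F=s['ft_force'];R=Ro.from_rotvec(s['tool_rot']).as_matrix()
    print('t',round(s['time'],2),'along/lat mm',np.round([(p-m)@d*1e3,(p-m)@n*1e3],2),'z',round(p[2]*1e3,2),'F al/lat/z',np.round([F@d,F@n,F[2]],1),'pitch/roll deg',np.round(np.degrees([R[2,1],R[2,2]]),2),'T',np.round(s['torque'],2))
    need(m+.0056*d+np.array([0,0,.122-m[2]]),-16.3)
E
python3 -c "
from h import *
along()"
```

```text
t 9.6 along/lat mm [ 4.99 -1.07] z 134.85 F al/lat/z [-0.2 -0.1 -0.6] pitch/roll deg [0.14 0.09] T [-0.1   0.11  0.03]
t 9.6 pos [0.5256 0.2621 0.1349] F [ 0.  -0.2 -0.6] open 0.181 j7 -0.7
turn units [-0.001   0.001  -0.0015] deg [-0.09  0.09 -0.14]
shift now-axes [ 0.51  0.02 -0.04] final-axes [ 0.51  0.02 -0.04] mm [ -0.9   0.9 -12.9]
```

play_rows:
  targets:
    - {"claw": 1,"linear": [0.08,0.02,-0.04],"rotation": [-0.001,0.001,-0.0015]}
    - {"claw": 1,"linear": [0.07,0,0],"rotation": [0,0,0]}
    - {"claw": 1,"linear": [0.05,0,0],"rotation": [0,0,0]}
    - {"claw": 1,"linear": [0,0,0],"rotation": [0,0,0]}

```text
time: 9.93
position: [0.5248, 0.2631, 0.1296]
tool_rot: [0.223, 1.559, -0.223]
ft_force: [0.4, 0.3, -0.9]
grip_width: 0.182
```

```bash
python3 -c "
from h import *
along()"
```

```text
t 9.93 along/lat mm [5.68 0.  ] z 129.59 F al/lat/z [ 0.4 -0.3 -0.9] pitch/roll deg [ 0. -0.] T [-0.08  0.11  0.01]
t 9.93 pos [0.5248 0.2631 0.1296] F [ 0.4  0.3 -0.9] open 0.182 j7 -0.7
turn units [ 0.0003 -0.     -0.    ] deg [ 0.02 -0.   -0.  ]
shift now-axes [ 0.3 -0.   0. ] final-axes [ 0.3 -0.   0. ] mm [-0.  -0.1 -7.6]
```

Precise now. I'll feel downward in 1 mm steps.

play_rows:
  targets:
    - {"claw": 1,"linear": [0.04,0,0],"rotation": [0,0,0]}
    - {"claw": 1,"linear": [0.04,0,0],"rotation": [0,0,0]}

```text
time: 10.1
position: [0.5251, 0.2633, 0.1285]
tool_rot: [0.223, 1.559, -0.222]
ft_force: [-1.6, -2.1, 7.9]
grip_width: 0.182
```

```bash
python3 -c "
from h import *
along()"
```

```text
t 10.1 along/lat mm [ 5.93 -0.22] z 128.53 F al/lat/z [-2.5  1.   7.9] pitch/roll deg [0.03 0.02] T [-0.46  0.75  0.01]
t 10.1 pos [0.5251 0.2633 0.1285] F [-1.6 -2.1  7.9] open 0.182 j7 -0.7
turn units [ 0.0004  0.0002 -0.0004] deg [ 0.03  0.02 -0.03]
shift now-axes [ 0.26 -0.01 -0.01] final-axes [ 0.26 -0.01 -0.01] mm [-0.3 -0.3 -6.5]
```

play_rows:
  targets:
    - {"claw": 1,"linear": [0.02,-0.05,0],"rotation": [0,0,0]}
    - {"claw": 1,"linear": [0.02,-0.05,0],"rotation": [0,0,0]}

```text
time: 10.27
position: [0.5248, 0.2618, 0.1285]
tool_rot: [0.224, 1.558, -0.22]
ft_force: [-0.3, -0.5, -0.8]
grip_width: 0.183
```

```bash
python3 -c "
from h import *
along()"
```

```text
t 10.27 along/lat mm [ 4.47 -0.34] z 128.5 F al/lat/z [-0.5  0.1 -0.8] pitch/roll deg [0.15 0.05] T [-0.09  0.08 -0.03]
t 10.27 pos [0.5248 0.2618 0.1285] F [-0.3 -0.5 -0.8] open 0.183 j7 -0.7
turn units [ 0.0007  0.0006 -0.0017] deg [ 0.06  0.05 -0.15]
shift now-axes [ 0.26  0.04 -0.01] final-axes [ 0.26  0.05 -0.01] mm [-0.   1.2 -6.5]
```

Contact vanished at the same height, so this is likely a groove. Down again.

play_rows:
  targets:
    - {"claw": 1,"linear": [0.04,0,0],"rotation": [0,0,-0.001]}
    - {"claw": 1,"linear": [0.04,0,0],"rotation": [0,0,0]}

```text
time: 10.43
position: [0.5248, 0.2613, 0.1262]
tool_rot: [0.223, 1.558, -0.222]
ft_force: [0.5, 0.3, -1.2]
grip_width: 0.182
```

```bash
python3 -c "
from h import *
along()"
```

```text
t 10.43 along/lat mm [ 3.98 -0.53] z 126.17 F al/lat/z [ 0.5 -0.4 -1.2] pitch/roll deg [0.04 0.07] T [-0.09  0.08 -0.03]
t 10.43 pos [0.5248 0.2613 0.1262] F [ 0.5  0.3 -1.2] open 0.182 j7 -0.7
turn units [ 0.0004  0.0008 -0.0005] deg [ 0.04  0.07 -0.04]
shift now-axes [ 0.17  0.06 -0.02] final-axes [ 0.17  0.06 -0.02] mm [-0.1  1.7 -4.2]
```

In the groove. Continuing down.

play_rows:
  targets:
    - {"claw": 1,"linear": [0.05,0,-0.02],"rotation": [0,0.0007,-0.0005]}
    - {"claw": 1,"linear": [0.04,0,0],"rotation": [0,0,0]}

```text
time: 10.6
position: [0.524, 0.2611, 0.1231]
tool_rot: [0.222, 1.56, -0.224]
ft_force: [0.5, -0.3, -0.1]
grip_width: 0.179
```

```bash
python3 -c "
from h import *
along()"
```

```text
t 10.6 along/lat mm [3.59 0.17] z 123.09 F al/lat/z [-0.1 -0.6 -0.1] pitch/roll deg [-0.06 -0.03] T [-0.07  0.09  0.03]
t 10.6 pos [0.524  0.2611 0.1231] F [ 0.5 -0.3 -0.1] open 0.179 j7 -0.7
turn units [ 0.0003 -0.0003  0.0006] deg [ 0.03 -0.03  0.06]
shift now-axes [0.04 0.08 0.01] final-axes [0.04 0.08 0.01] mm [ 0.7  1.9 -1.1]
```

play_rows:
  targets:
    - {"claw": 1,"linear": [0.04,0,0],"rotation": [0,0,0]}
    - {"claw": 1,"linear": [0.04,0,0],"rotation": [0,0,0]}
    - {"claw": 1,"linear": [0.03,0,0],"rotation": [0,0,0]}

```text
time: 10.85
position: [0.5241, 0.2611, 0.1218]
tool_rot: [0.222, 1.56, -0.224]
ft_force: [-1.7, -1.2, 4.5]
grip_width: 0.188
```

```bash
python3 -c "
from h import *
along()"
```

```text
t 10.85 along/lat mm [3.55 0.12] z 121.82 F al/lat/z [-1.7  1.3  4.5] pitch/roll deg [-0.06 -0.06] T [-0.36  0.63 -0.03]
t 10.85 pos [0.5241 0.2611 0.1218] F [-1.7 -1.2  4.5] open 0.188 j7 -0.7
turn units [ 0.0003 -0.0006  0.0006] deg [ 0.03 -0.06  0.06]
shift now-axes [-0.01  0.08  0.  ] final-axes [-0.01  0.08  0.  ] mm [0.7 1.9 0.2]
```

Bottom reached (z 121.8 against 122 expected). I'll press lightly for over a second.

play_rows:
  targets:
    - {"claw": 1,"linear": [0.04,0,0],"rotation": [0,0,0]}
    - {"claw": 1,"linear": [0.04,0,0],"rotation": [0,0,0]}
    - {"claw": 1,"linear": [0.04,0,0],"rotation": [0,0,0]}
    - {"claw": 1,"linear": [0.04,0,0],"rotation": [0,0,0]}
    - {"claw": 1,"linear": [0.04,0,0],"rotation": [0,0,0]}

```text
time: 11.27
position: [0.5241, 0.261, 0.1218]
tool_rot: [0.224, 1.561, -0.222]
ft_force: [-2.4, -0.6, 5.6]
grip_width: 0.18
```

```bash
python3 - <<'E'
from h import *
along()
a=get_image('side');b=get_image('top')
can=np.zeros((600,800,3),np.uint8)
can[:,:400]=cv2.resize(a[100:220,150:230],(400,600),interpolation=cv2.INTER_CUBIC)
can[:400,400:]=cv2.resize(b[200:300,60:160],(400,400),interpolation=cv2.INTER_CUBIC)
cv2.imwrite('pics/s2.png',can)
E
```

```text
t 11.27 along/lat mm [3.53 0.08] z 121.82 F al/lat/z [-1.3  2.1  5.6] pitch/roll deg [ 0.03 -0.13] T [-0.41  0.66 -0.01]
t 11.27 pos [0.5241 0.261  0.1218] F [-2.4 -0.6  5.6] open 0.18 j7 -0.69
turn units [ 0.0002 -0.0015 -0.0003] deg [ 0.02 -0.13 -0.03]
shift now-axes [-0.01  0.08  0.  ] final-axes [-0.01  0.08  0.  ] mm [0.7 2.  0.2]
```

View pics/s2.png

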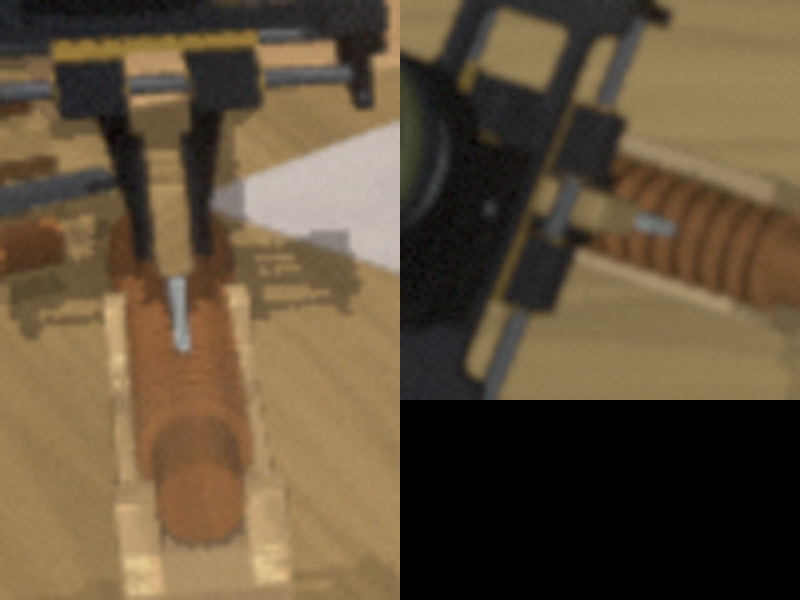

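Side crop: the leaf is down between the crests, centred and upright (plate 170–190, bottom at 350). I'll keep the light press on for another 1.4 s.

play_rows:
  targets:
    - {"claw": 1,"linear": [0.05,0,0],"rotation": [0,-0.001,0]}
    - {"claw": 1,"linear": [0.05,0,0],"rotation": [0,0,0]}
    - {"claw": 1,"linear": [0.05,0,0],"rotation": [0,0,0]}
    - {"claw": 1,"linear": [0.05,0,0],"rotation": [0,0,0]}
    - {"claw": 1,"linear": [0.05,0,0],"rotation": [0,0,0]}
    - {"claw": 1,"linear": [0.05,0,0],"rotation": [0,0,0]}
    - {"claw": 1,"linear": [0.05,0,0],"rotation": [0,0,0]}
    - {"claw": 1,"linear": [0.05,0,0],"rotation": [0,0,0]}
    - {"claw": 1,"linear": [0.05,0,0],"rotation": [0,0,0]}

```text
time: 12.12
position: [0.5241, 0.2609, 0.1218]
tool_rot: [0.227, 1.562, -0.22]
ft_force: [-2.3, -2.2, 7.3]
grip_width: 0.18
```

play_rows:
  targets:
    - {"claw": 1,"linear": [0.05,0,0],"rotation": [0,0,0]}
    - {"claw": 1,"linear": [0.05,0,0],"rotation": [0,0,0]}
    - {"claw": 1,"linear": [0.05,0,0],"rotation": [0,0,0]}
    - {"claw": 1,"linear": [0.05,0,0],"rotation": [0,0,0]}
    - {"claw": 1,"linear": [0.05,0,0],"rotation": [0,0,0]}
    - {"claw": 1,"linear": [0.05,0,0],"rotation": [0,0,0]}
    - {"claw": 1,"linear": [0.05,0,0],"rotation": [0,0,0]}
    - {"claw": 1,"linear": [0.05,0,0],"rotation": [0,0,0]}

```text
time: 12.78
position: [0.5242, 0.2608, 0.1218]
tool_rot: [0.229, 1.564, -0.218]
ft_force: [-1.7, -0.9, 6.5]
grip_width: 0.18
```

```bash
python3 -c "
from h import *
along()"
```

```text
t 12.78 along/lat mm [ 3.31 -0.11] z 121.79 F al/lat/z [-1.3  1.3  6.5] pitch/roll deg [ 0.37 -0.31] T [-0.5   0.85 -0.03]
t 12.78 pos [0.5242 0.2608 0.1218] F [-1.7 -0.9  6.5] open 0.18 j7 -0.69
turn units [-0.0001 -0.0035 -0.0042] deg [-0.   -0.31 -0.37]
shift now-axes [-0.01  0.09 -0.  ] final-axes [-0.01  0.09 -0.  ] mm [0.5 2.2 0.2]
```

The pitch crept to 0.4°, so I'll level it and press flat for another second.

play_rows:
  targets:
    - {"claw": 1,"linear": [0.04,0,0],"rotation": [0,-0.004,-0.005]}
    - {"claw": 1,"linear": [0.05,0,0],"rotation": [0,-0.0005,-0.001]}
    - {"claw": 1,"linear": [0.05,0,0],"rotation": [0,-0.0005,-0.0005]}
    - {"claw": 1,"linear": [0.05,0,0],"rotation": [0,-0.0005,-0.0005]}
    - {"claw": 1,"linear": [0.05,0,0],"rotation": [0,-0.0005,-0.0005]}
    - {"claw": 1,"linear": [0.05,0,0],"rotation": [0,-0.0005,-0.0005]}
    - {"claw": 1,"linear": [0.05,0,0],"rotation": [0,-0.0005,-0.0005]}
    - {"claw": 1,"linear": [0.05,0,0],"rotation": [0,-0.0005,-0.0005]}
    - {"claw": 1,"linear": [0.05,0,0],"rotation": [0,-0.0005,-0.0005]}

```text
time: 13.53
position: [0.5241, 0.2613, 0.1218]
tool_rot: [0.218, 1.555, -0.228]
ft_force: [-3.5, -1.3, 7.9]
grip_width: 0.182
```

```bash
python3 -c "
from h import *
along()"
```

```text
t 13.53 along/lat mm [3.76 0.11] z 121.81 F al/lat/z [-2.3  2.9  7.9] pitch/roll deg [-0.34  0.32] T [-0.4   0.91  0.01]
t 13.53 pos [0.5241 0.2613 0.1218] F [-3.5 -1.3  7.9] open 0.182 j7 -0.7
turn units [0.0001 0.0035 0.0037] deg [0.01 0.32 0.34]
shift now-axes [-0.01  0.07  0.  ] final-axes [-0.01  0.07  0.  ] mm [0.6 1.7 0.2]
```

play_rows:
  targets:
    - {"claw": 1,"linear": [0.05,0,0],"rotation": [0,-0.0005,-0.0005]}
    - {"claw": 1,"linear": [0.05,0,0],"rotation": [0,-0.0005,-0.0005]}
    - {"claw": 1,"linear": [0.05,0,0],"rotation": [0,-0.0005,-0.0005]}
    - {"claw": 1,"linear": [0.05,0,0],"rotation": [0,-0.0005,-0.0005]}
    - {"claw": 1,"linear": [0.05,0,0],"rotation": [0,-0.0005,-0.0005]}
    - {"claw": 1,"linear": [0.05,0,0],"rotation": [0,-0.0005,-0.0005]}
    - {"claw": 1,"linear": [0.05,0,0],"rotation": [0,-0.0005,-0.0005]}
    - {"claw": 1,"linear": [0.05,0,0],"rotation": [0,-0.0005,-0.0005]}
    - {"claw": 1,"linear": [0.05,0,0],"rotation": [0,-0.0005,-0.0005]}

```text
time: 14.28
position: [0.5239, 0.2615, 0.1218]
tool_rot: [0.213, 1.55, -0.232]
ft_force: [-3.5, -1.8, 7.5]
grip_width: 0.184
```

```bash
python3 -c "
from h import *
along()"
```

```text
t 14.28 along/lat mm [3.91 0.37] z 121.81 F al/lat/z [-2.7  2.8  7.5] pitch/roll deg [-0.61  0.62] T [-0.44  0.95  0.01]
t 14.28 pos [0.5239 0.2615 0.1218] F [-3.5 -1.8  7.5] open 0.184 j7 -0.71
turn units [0.0006 0.0069 0.0068] deg [0.05 0.62 0.61]
shift now-axes [-0.01  0.07  0.01] final-axes [-0.01  0.07  0.01] mm [0.8 1.5 0.2]
```

I overcorrected. I'll return to level and hold with a near-zero trim.

play_rows:
  targets:
    - {"claw": 1,"linear": [0.03,0,0],"rotation": [0,0.0075,0.0075]}
    - {"claw": 1,"linear": [0.04,0,0],"rotation": [0,0,0]}

```text
time: 14.45
position: [0.5245, 0.2614, 0.1218]
tool_rot: [0.224, 1.559, -0.221]
ft_force: [-2.5, -1.9, 8.4]
grip_width: 0.182
```

```bash
python3 -c "
from h import *
along()"
```

```text
t 14.45 along/lat mm [ 3.95 -0.21] z 121.75 F al/lat/z [-2.5  1.8  8.4] pitch/roll deg [ 0.11 -0.01] T [-0.64  0.83  0.02]
t 14.45 pos [0.5245 0.2614 0.1218] F [-2.5 -1.9  8.4] open 0.182 j7 -0.69
turn units [ 0.001  -0.0001 -0.0012] deg [ 0.09 -0.01 -0.11]
shift now-axes [-0.01  0.07 -0.01] final-axes [-0.01  0.07 -0.01] mm [0.3 1.6 0.2]
```

play_rows:
  targets:
    - {"claw": 1,"linear": [0.04,0,0],"rotation": [0,0,-0.0012]}
    - {"claw": 1,"linear": [0.04,0,0],"rotation": [0,0,-0.0001]}
    - {"claw": 1,"linear": [0.04,0,0],"rotation": [0,-0.0001,-0.0001]}
    - {"claw": 1,"linear": [0.04,0,0],"rotation": [0,-0.0001,-0.0001]}
    - {"claw": 1,"linear": [0.04,0,0],"rotation": [0,-0.0001,-0.0002]}
    - {"claw": 1,"linear": [0.04,0,0],"rotation": [0,-0.0001,-0.0001]}
    - {"claw": 1,"linear": [0.04,0,0],"rotation": [0,-0.0001,-0.0002]}
    - {"claw": 1,"linear": [0.04,0,0],"rotation": [0,-0.0001,-0.0001]}
    - {"claw": 1,"linear": [0.04,0,0],"rotation": [0,-0.0001,-0.0002]}
    - {"claw": 1,"linear": [0.04,0,0],"rotation": [0,-0.0001,-0.0001]}

```text
time: 15.28
position: [0.5246, 0.2614, 0.1218]
tool_rot: [0.224, 1.56, -0.223]
ft_force: [-2.8, -0.6, 7.9]
grip_width: 0.181
```

play_rows:
  targets:
    - {"claw": 1,"linear": [0.04,0,0],"rotation": [0,-0.0001,-0.0002]}
    - {"claw": 1,"linear": [0.04,0,0],"rotation": [0,-0.0001,-0.0002]}
    - {"claw": 1,"linear": [0.04,0,0],"rotation": [0,-0.0001,-0.0002]}
    - {"claw": 1,"linear": [0.04,0,0],"rotation": [0,-0.0001,-0.0002]}
    - {"claw": 1,"linear": [0.04,0,0],"rotation": [0,-0.0001,-0.0002]}

```text
time: 15.7
position: [0.5245, 0.2614, 0.1218]
tool_rot: [0.224, 1.56, -0.224]
ft_force: [-3.6, -1.4, 8.2]
grip_width: 0.178
```

```bash
python3 -c "
from h import *
along()"
```

```text
t 15.7 along/lat mm [ 4.01 -0.26] z 121.75 F al/lat/z [-2.3  3.1  8.2] pitch/roll deg [-0.01 -0.06] T [-0.46  0.87  0.01]
t 15.7 pos [0.5245 0.2614 0.1218] F [-3.6 -1.4  8.2] open 0.178 j7 -0.7
turn units [-0.0004 -0.0007  0.0001] deg [-0.04 -0.06  0.01]
shift now-axes [-0.01  0.06 -0.01] final-axes [-0.01  0.06 -0.01] mm [0.2 1.6 0.2]
```

It held for 1.25 s at 8 N, level, with a steady z. Now lifting out and going back.

play_rows:
  targets:
    - {"claw": 1,"linear": [-0.1,0,0],"rotation": [0,0,0]}
    - {"claw": 1,"linear": [-0.2,0,0],"rotation": [0,0,0]}
    - {"claw": 1,"linear": [-0.4,0,0],"rotation": [0,0,0]}
    - {"claw": 1,"linear": [-0.8,0,0],"rotation": [0,0,0]}
    - {"claw": 1,"linear": [-0.9,0,0],"rotation": [0,0,0]}
    - {"claw": 1,"linear": [-0.9,0,0],"rotation": [0,0,0]}
    - {"claw": 1,"linear": [-0.9,0,0],"rotation": [0,0,0]}
    - {"claw": 1,"linear": [0,0,0],"rotation": [0,0,0]}

```text
time: 16.37
position: [0.5236, 0.261, 0.2302]
tool_rot: [0.221, 1.562, -0.228]
ft_force: [2.1, 0.4, -1.5]
grip_width: 0.183
```

play_rows:
  targets:
    - {"claw": 1,"linear": [0,0,0],"rotation": [-0.056,0,0]}
    - {"claw": 1,"linear": [0,0,0],"rotation": [-0.056,0,0]}
    - {"claw": 1,"linear": [0,0,0],"rotation": [-0.056,0,0]}
    - {"claw": 1,"linear": [0,0,0],"rotation": [0,0,0]}

```text
time: 16.7
position: [0.5245, 0.2614, 0.2316]
tool_rot: [0.007, 1.571, -0.01]
ft_force: [-0.1, 0.3, -0.8]
grip_width: 0.183
```

```bash
python3 -c "
from h import *
need([.579,-.176,.21],-1)"
```

```text
t 16.7 pos [0.5245 0.2614 0.2316] F [-0.1  0.3 -0.8] open 0.183 j7 -0.46
turn units [ 0.0043 -0.0002  0.0011] deg [ 0.39 -0.02  0.1 ]
shift now-axes [  0.89 -17.47   2.37] final-axes [  0.86 -17.46   2.49] mm [  54.5 -437.4  -21.6]
```

play_rows:
  targets:
    - {"claw": 1,"linear": [0,-0.5,0.07],"rotation": [0.004,0,0]}
    - {"claw": 1,"linear": [0,-0.95,0.14],"rotation": [0,0,0]}
    - {"claw": 1,"linear": [0,-0.95,0.14],"rotation": [0,0,0]}
    - {"claw": 1,"linear": [0,-0.95,0.14],"rotation": [0,0,0]}
    - {"claw": 1,"linear": [0,-0.95,0.14],"rotation": [0,0,0]}
    - {"claw": 1,"linear": [0,-0.95,0.14],"rotation": [0,0,0]}
    - {"claw": 1,"linear": [0,-0.95,0.14],"rotation": [0,0,0]}
    - {"claw": 1,"linear": [0,-0.95,0.14],"rotation": [0,0,0]}
    - {"claw": 1,"linear": [0,-0.95,0.14],"rotation": [0,0,0]}
    - {"claw": 1,"linear": [0,-0.95,0.14],"rotation": [0,0,0]}

```text
time: 17.53
position: [0.5484, 0.0222, 0.2266]
tool_rot: [0.026, 1.578, -0.033]
ft_force: [-0.4, -0.6, -0.8]
grip_width: 0.179
```

play_rows:
  targets:
    - {"claw": 1,"linear": [0,-0.95,0.14],"rotation": [0,0,0]}
    - {"claw": 1,"linear": [0,-0.95,0.14],"rotation": [0,0,0]}
    - {"claw": 1,"linear": [0,-0.95,0.14],"rotation": [0,0,0]}
    - {"claw": 1,"linear": [0,-0.95,0.14],"rotation": [0,0,0]}
    - {"claw": 1,"linear": [0,-0.95,0.14],"rotation": [0,0,0]}
    - {"claw": 1,"linear": [0,-0.95,0.14],"rotation": [0,0,0]}
    - {"claw": 1,"linear": [0,-0.95,0.14],"rotation": [0,0,0]}
    - {"claw": 1,"linear": [0,-0.5,0.07],"rotation": [0,0,0]}
    - {"claw": 1,"linear": [0,0,0],"rotation": [0,0,0]}
    - {"claw": 1,"linear": [0,0,0],"rotation": [0,0,0]}

```text
time: 18.37
position: [0.5566, -0.186, 0.2244]
tool_rot: [0.059, 1.583, -0.076]
ft_force: [0.0, 0.7, -1.2]
grip_width: 0.185
```

```bash
python3 -c "
from h import *
need([.579,-.1764,.12],-1)"
```

```text
t 18.37 pos [ 0.5566 -0.186   0.2244] F [ 0.   0.7 -1.2] open 0.185 j7 0.31
turn units [-0.0434 -0.0082  0.0071] deg [-3.9  -0.73  0.64]
shift now-axes [4.16 0.51 0.91] final-axes [4.18 0.4  0.89] mm [  22.4    9.6 -104.4]
```

play_rows:
  targets:
    - {"claw": 1,"linear": [0,0,0],"rotation": [-0.0434,-0.0082,0.007]}
    - {"claw": 1,"linear": [0.9,0.2,0.45],"rotation": [0,0,0]}
    - {"claw": 1,"linear": [0.9,0.2,0.45],"rotation": [0,0,0]}
    - {"claw": 1,"linear": [0.9,0,0],"rotation": [0,0,0]}
    - {"claw": 1,"linear": [0.9,0,0],"rotation": [0,0,0]}
    - {"claw": 1,"linear": [0,0,0],"rotation": [0,0,0]}
    - {"claw": 1,"linear": [0,0,0],"rotation": [0,0,0]}

```text
time: 18.95
position: [0.5802, -0.1683, 0.132]
tool_rot: [0.017, 1.568, -0.007]
ft_force: [0.4, -0.5, -0.7]
grip_width: 0.18
```

```bash
python3 -c "
from h import *
need([.579,-.1764,.105],-1)"
```

```text
t 18.95 pos [ 0.5802 -0.1683  0.132 ] F [ 0.4 -0.5 -0.7] open 0.18 j7 0.41
turn units [ 0.0014  0.0015 -0.0038] deg [ 0.12  0.13 -0.34]
shift now-axes [ 1.08 -0.33 -0.05] final-axes [ 1.08 -0.33 -0.04] mm [ -1.2  -8.1 -27. ]
```

play_rows:
  targets:
    - {"claw": 1,"linear": [0.4,-0.33,-0.04],"rotation": [0.0014,0.0015,-0.0038]}
    - {"claw": 1,"linear": [0.4,0,0],"rotation": [0,0,0]}
    - {"claw": 1,"linear": [0.3,0,0],"rotation": [0,0,0]}
    - {"claw": 1,"linear": [0,0,0],"rotation": [0,0,0]}
    - {"claw": 1,"linear": [0,0,0],"rotation": [0,0,0]}

```text
time: 19.37
position: [0.581, -0.176, 0.1057]
tool_rot: [0.013, 1.566, -0.013]
ft_force: [0.3, 0.2, -1.2]
grip_width: 0.182
```

```bash
python3 -c "
from h import *
need([.579,-.1764,.09],-1)"
```

```text
t 19.37 pos [ 0.581  -0.176   0.1057] F [ 0.3  0.2 -1.2] open 0.182 j7 0.43
turn units [0.0005 0.003  0.0001] deg [0.05 0.27 0.01]
shift now-axes [ 0.63 -0.02 -0.08] final-axes [ 0.63 -0.02 -0.08] mm [ -2.   -0.4 -15.7]
```

play_rows:
  targets:
    - {"claw": 1,"linear": [0.35,-0.01,-0.08],"rotation": [0,0.003,0]}
    - {"claw": 1,"linear": [0.25,0,-0.02],"rotation": [0,0.001,0]}
    - {"claw": 1,"linear": [0,0,0],"rotation": [0,0,0]}
    - {"claw": 1,"linear": [0,0,0],"rotation": [0,0,0]}

```text
time: 19.7
position: [0.5789, -0.1768, 0.0904]
tool_rot: [0.013, 1.571, -0.014]
ft_force: [-0.2, -0.1, -1.1]
grip_width: 0.182
```

```bash
python3 - <<'E'
from h import *
need([.579,-.1764,.07],-1)
a=get_image('side')
cv2.imwrite('pics/p1.png',cv2.resize(a[190:370,260:420],(640,720))[:600])
E
```

```text
t 19.7 pos [ 0.5789 -0.1768  0.0904] F [-0.2 -0.1 -1.1] open 0.182 j7 0.44
turn units [ 0.     -0.0001  0.0002] deg [ 0.   -0.01  0.02]
shift now-axes [0.82 0.02 0.  ] final-axes [0.82 0.02 0.  ] mm [  0.1   0.4 -20.4]
```

View pics/p1.png

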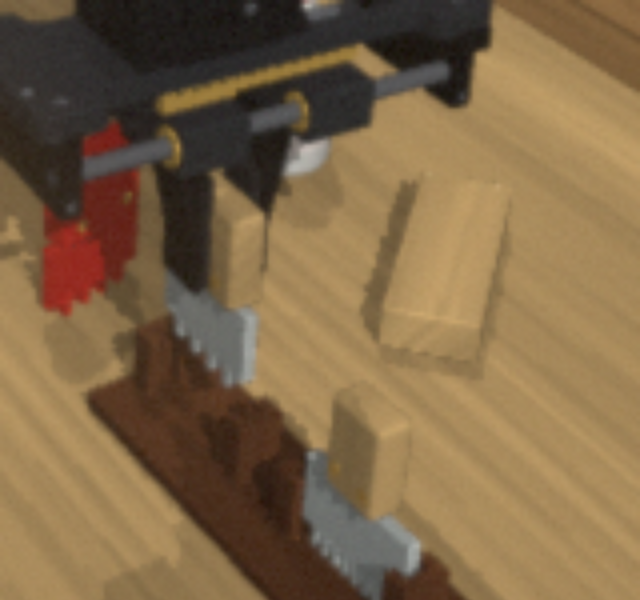

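The coarse leaf hangs upright over its own stall, and the pose matches the grasp pose within 0.4 mm. Lowering in steps.

play_rows:
  targets:
    - {"claw": 1,"linear": [0.2,0.02,0],"rotation": [0,0,0]}
    - {"claw": 1,"linear": [0.2,0,0],"rotation": [0,0,0]}
    - {"claw": 1,"linear": [0,0,0],"rotation": [0,0,0]}

```text
time: 20.0
position: [0.5794, -0.1762, 0.0801]
tool_rot: [0.013, 1.57, -0.014]
ft_force: [-0.2, 0.4, -1.1]
grip_width: 0.179
```

```bash
python3 -c "
from h import *
need([.579,-.1764,.054],-1)"
```

```text
t 20.0 pos [ 0.5794 -0.1762  0.0801] F [-0.2  0.4 -1.1] open 0.179 j7 0.45
turn units [0.0002 0.0006 0.0002] deg [0.02 0.06 0.02]
shift now-axes [ 1.04 -0.01 -0.02] final-axes [ 1.04 -0.01 -0.02] mm [ -0.4  -0.2 -26.1]
```

Inside the grooves (tips at 36 mm) with no force.

play_rows:
  targets:
    - {"claw": 1,"linear": [0.2,0,-0.03],"rotation": [0,0.0005,0]}
    - {"claw": 1,"linear": [0.2,0,-0.01],"rotation": [0,0,0]}
    - {"claw": 1,"linear": [0.2,0,-0.01],"rotation": [0,0,0]}
    - {"claw": 1,"linear": [0,0,0],"rotation": [0,0,0]}

```text
time: 20.33
position: [0.5788, -0.1762, 0.0637]
tool_rot: [0.013, 1.569, -0.014]
ft_force: [0.3, 0.2, -1.7]
grip_width: 0.187
```

```bash
python3 -c "
from h import *
need([.579,-.1764,.054],-1)"
```

```text
t 20.33 pos [ 0.5788 -0.1762  0.0637] F [ 0.3  0.2 -1.7] open 0.187 j7 0.46
turn units [0.0004 0.0011 0.0005] deg [0.04 0.1  0.04]
shift now-axes [ 0.39 -0.01  0.01] final-axes [ 0.39 -0.01  0.01] mm [ 0.2 -0.2 -9.7]
```

play_rows:
  targets:
    - {"claw": 1,"linear": [0.15,0,0],"rotation": [0,0.001,0]}
    - {"claw": 1,"linear": [0.12,0,-0.01],"rotation": [0,0,0]}
    - {"claw": 1,"linear": [0.06,0,0],"rotation": [0,0,0]}
    - {"claw": 1,"linear": [0.03,0,0],"rotation": [0,0,0]}
    - {"claw": 1,"linear": [0,0,0],"rotation": [0,0,0]}

```text
time: 20.75
position: [0.5789, -0.1762, 0.054]
tool_rot: [0.013, 1.571, -0.014]
ft_force: [0.4, 0.3, 0.8]
grip_width: 0.175
```

```bash
python3 -c "
from h import *
need([.579,-.1764,.054],-1)"
```

```text
t 20.75 pos [ 0.5789 -0.1762  0.054 ] F [0.4 0.3 0.8] open 0.175 j7 0.46
turn units [0.0004 0.0002 0.0004] deg [0.04 0.01 0.04]
shift now-axes [-0.   -0.01  0.  ] final-axes [-0.   -0.01  0.  ] mm [ 0.1 -0.2  0. ]
```

It is standing on the base board. Releasing.

play_rows:
  targets:
    - {"claw": 0.7,"linear": [0,0,0],"rotation": [0,0,0]}
    - {"claw": 0.6,"linear": [0,0,0],"rotation": [0,0,0]}
    - {"claw": 0.5,"linear": [0,0,0],"rotation": [0,0,0]}
    - {"claw": 0.4,"linear": [0,0,0],"rotation": [0,0,0]}
    - {"claw": 0.3,"linear": [0,0,0],"rotation": [0,0,0]}
    - {"claw": 0.2,"linear": [0,0,0],"rotation": [0,0,0]}
    - {"claw": 0.2,"linear": [0,0,0],"rotation": [0,0,0]}
    - {"claw": 0.2,"linear": [0,0,0],"rotation": [0,0,0]}
    - {"claw": 0.2,"linear": [0,0,0],"rotation": [0,0,0]}
    - {"claw": 0.2,"linear": [0,0,0],"rotation": [0,0,0]}

```text
time: 21.58
position: [0.5791, -0.1766, 0.0547]
tool_rot: [0.013, 1.57, -0.014]
ft_force: [-0.1, -0.6, 0.0]
grip_width: 0.784
```

```bash
python3 -c "
from h import *
need([.579,-.1764,.054],-1)"
```

```text
t 21.58 pos [ 0.5791 -0.1766  0.0547] F [-0.1 -0.6  0. ] open 0.784 j7 0.46
turn units [0.0002 0.0007 0.0005] deg [0.02 0.06 0.05]
shift now-axes [ 0.03  0.01 -0.  ] final-axes [ 0.03  0.01 -0.  ] mm [-0.1  0.2 -0.7]
```

play_rows:
  targets:
    - {"claw": 0.2,"linear": [-0.4,0,0],"rotation": [0,0,0]}
    - {"claw": 0.2,"linear": [-0.6,0,0],"rotation": [0,0,0]}
    - {"claw": 0.2,"linear": [-0.9,0,0],"rotation": [0,0,0]}
    - {"claw": 0.2,"linear": [-0.9,0,0],"rotation": [0,0,0]}
    - {"claw": 0.2,"linear": [-0.9,0,0],"rotation": [0,0,0]}
    - {"claw": 0.2,"linear": [-0.9,0,0],"rotation": [0,0,0]}
    - {"claw": 0.2,"linear": [-0.9,0,0],"rotation": [0,0,0]}
    - {"claw": 0.2,"linear": [0,0,0],"rotation": [0,0,0]}
    - {"claw": 0.2,"linear": [0,0,0],"rotation": [0,0,0]}

```text
time: 22.33
position: [0.5778, -0.1772, 0.2031]
tool_rot: [0.014, 1.57, -0.016]
ft_force: [-0.1, 0.1, -0.7]
grip_width: 0.802
```

```bash
python3 - <<'E'
from h import *
need([.579,-.1764,.2],-1)
a=get_image('side')
cv2.imwrite('pics/p2.png',cv2.resize(a[130:370,130:410],(700,600)))
E
```

```text
t 22.33 pos [ 0.5778 -0.1772  0.2031] F [-0.1  0.1 -0.7] open 0.802 j7 0.38
turn units [-0.001   0.0003  0.0007] deg [-0.09  0.03  0.06]
shift now-axes [0.12 0.03 0.05] final-axes [0.12 0.03 0.05] mm [ 1.2  0.8 -3.1]
```

View pics/p2.png

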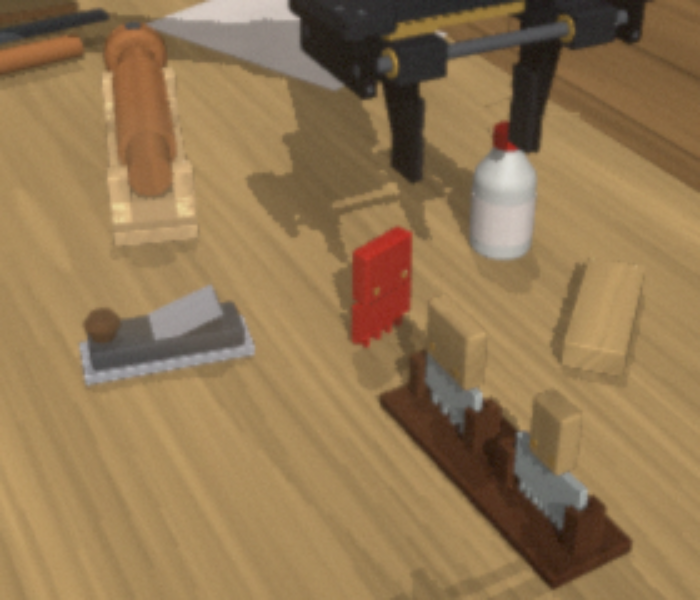

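The coarse leaf is upright in its stall (crop 455,350), everything else is undisturbed and the gripper is clear. Handing in.

```bash
python3 -c "
from bench import *
print(close_job())"
```

```text
the job is handed in; nothing more can be done
None
```

The coarse leaf was seated in the screw thread, pressed home and put back in the stall it came from. The job was handed in at about 22 s of the 61 s allowed.

- **Finding the groove:** the first touch landed on a crest at about 8 N. Sliding about 1.5 mm along the screw dropped the teeth into the grooves.
- **Seating:** the teeth bottomed with the TCP at 121.8 mm, against 122 mm expected. The final press ran about 1.25 s at roughly 8 N, level within about 0.1°. The highest force I read was 8.4 N; I only saw readings at the end of each move.
- **Pitch wander:** during the earlier presses the leaf tilted by up to 0.6°. I levelled it before the final press.
- **Return:** it went back to the stall within about 0.5 mm of the grasp pose, standing on the base board. The last side picture shows it upright there, with the gripper clear and the other things apparently undisturbed.
- **Disagreements:**
  - My camera estimate of the groove position was about 2 mm off what I felt, within the calibration error.
  - One side-view estimate of the grip position was about 10 mm out along the leaf. Most of the block's corners still matched within about 1–2 pixels.

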